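# Shut a lunch box's two end clips against a stop, then stack it

## Robot

A 7-joint arm with a two-finger parallel gripper is mounted at the origin on a cart in front of the work surface, level with it; the furniture and walls round the work are solid. World frame = base frame: x ahead of the robot, y to its left, z up, the work surface at z = 0. Lengths are in m, angles in rad, forces in N, time in s.
With the tool pointing down it reaches from about 0.425 to 0.925 m from the base axis. Payload 6.8 kg.
Tool frame: the origin (TCP) lies at the very end of the fingers, on their centre line; the grasp point (between the pads) lies 19 mm behind it (r.tcp_to_grasp is the distance from the TCP to the grasp point, in m); z points along the fingers, y is the line along which they close (so a half turn about z gives the same grasp; the last joint's range is limited). The gripper opens to 85 mm and grips with 20 to 120 N. Pads are 22 mm wide; open, the fingers measure 114 mm over their backs; the gripper's body (76 mm by 85 mm) begins 54 mm behind the grasp point. The pads swing forward as they close: fully open they stand 13 mm farther back than shut.
Start: joints at [1.11, 0.477, 0.022, 1.555, -0.011, 1.109, -0.083], TCP at [0.233, -0.633, 0.197] pointing down, gripper open.
Joint ranges: [-2.96, 2.96], [-0.34, 2.1], [-1.41, 1.46], [0.24, 2.44], [-1.37, 4.51], [0.17, 1.92], [-2.96, 2.96]. Speed limits (rad/s): [2.39, 2.39, 3.14, 3.14, 3.14, 3.14, 3.14].

## Interface

Orientations are given as a rotation vector (axis times angle).
In Python, from bench import r gives the robot as it stands.
- The arm moves only by the tool step_arm, never from a script. Its argument "moves" is a list of rows, each a list of 7 numbers: the shift along the tool's x, y, z in mm, then the turn, a rotation vector about the tool's x, y, z in rad, then the finger opening in mm, from 0 to 85.4. A call has 1 to 8 rows; each row is the pose to reach, as a shift and turn from the pose commanded when the call began, along the tool's axes at that moment; what a row does not reach only later rows make up. A row lasts 1/10 s, in which the tool goes at most 50 mm and 8.59 degrees, less where a joint would pass 70% of its speed; a pose out of reach is approached as far as the arm can. A call with a gripper value outside its range is refused whole. The fingers move at their own pace and stop on an object; "grip_force" is the grip in N (left out, the last holds). Time passes only in rows, so rows that repeat a pose let the fingers close. It gives the time, the measured TCP pose, the force, the opening and the grip force at its end, in the units of the state.
- r.get_obs(): the state, without advancing time (a new reading comes with each control period).
- r.grab_frame(name): name is "scene" or "top" or "wrist"; returns a dict with "image" (420x560x3 uint8, red, green, blue), "depth" (420x560 float32, m along the optical axis (not along the pixel's ray), 0 where there is no reading), "mtx" (3x3 intrinsics, pixels), "rvec" (rotation vector, rad) and "tvec" (3), from world to camera coordinates, as OpenCV has them. Camera axes: x right, y down, z forward; pixel columns grow to the right and rows downward; lengths in m; the calibration is good to about 2 mm. A picture is of the moment at which its call begins.
- r.hand_in(): hands the job in; it is judged then, once.
The state is a dict: "clock": time; "joints": joint angles; "qvel": joint speeds; "tau": joint torques, N m; "tcp_pos": TCP position; "orientation": TCP orientation; "contact_force": force on the tool from outside, world axes, zero at the start; "moment": the same for the moment, N m; "grip_width": finger opening in m; "gripper_force": force on a finger pad.
Only numpy, scipy, OpenCV 4.12 (cv2) and the standard library are available. Lean on these libraries where they do the work, as an engineer would, in place of code of your own. Each camera call takes 0.05 s, during which the arm holds its last target. There are 200 camera calls.

## Task

The lunch box standing by itself still has the clips at both its ends sticking out. Take it to the bent steel bracket and press first one end, then, turned round, the other end squarely and gently against the bracket's upright face until each clip is fully shut; then set the box gently and squarely on top of the stack of two shut boxes, edges in line all round, and let go. Keep the box upright, do not ram the bracket, and leave the stack and the other things where they stand.

Things in the scene. Friction and masses are not known exactly. Their poses are not given: they have to be found in the camera images.
- lunch_box: The loose lunch box with open clips: white body, flat grey lid, 124 long (its x) x 64 wide (its y) x 64 mm high, closed and rigid, 0.17 to 0.35 kg. Origin at the centre of its underside, z up. Both long sides are plain and flat over the full height: grip it across its 64 mm width. Each end carries one clip.
- clip_a (a joint): Grey clip on the box's +x end, a flap 36 mm wide, 35 mm long, hinged at the lid's end edge 57 mm above the underside. Value in rad: 0 = shut (flat against the end, its outer face then 68 mm from the box's origin), 0.45 to 0.7 at the start (tip 14 to 22 mm further out). No spring: it stays where left.
- clip_b (a joint): The same clip on the box's -x end; 0 = shut, 0.45 to 0.7 at the start. Either clip swings shut when its tip is pressed towards the box by an upright face (about 2 to 8 N); once shut it is a hard stop, and a push of 12 to 20 N makes sure of it.
- bracket: Steel foot fixed to the worktop with a bent steel stop. Origin on the worktop; press along its +x (level, from the free side into the bracket). The stop's rigid upright face, 120 mm wide about y = 0, 13 to 91 mm above the worktop, is clamped anywhere from x = -20 to +20 mm: not measured, it must be felt or seen. All else lies behind it, to x = 118; the worktop in front is clear.
- stack_low: Lower box of the stack, same shape and size as the lunch box with both clips shut (136 mm over the clips), 0.4 kg, loose. Wall cabinets hang above the back of the worktop from about 0.47 m up (beyond about x = 0.6 m, at the far left 0.5 m): keep elbow and wrist clear. Origin at the centre of its underside, x along its length.
- stack_high: Upper box of the stack, the same, standing squarely on the lower; its lid is flat, 64 mm above its origin: the lunch box goes on this. Origin at the centre of its underside, x along its length.
- tin: Bystander, leave alone: the round food tin, 57 mm across, 72 high. Origin at the centre of its underside.
- mug: Bystander, leave alone: the mug, 75 mm across, 107 high. Origin at the centre of its underside.
- jar: Bystander, leave alone: the glass jar, 62 mm across, 99 high. Origin at the centre of its underside.
- tin_flat: Bystander, leave alone: the flat oblong tin, 63 x 105 x 26 mm. Origin at the centre of its underside.
- tumbler: Bystander, leave alone: the drinking glass, 76 mm across, 78 high. Origin at the centre of its underside.
Things that resemble listed ones, but are neither listed nor needed, are in the scene too. Leave any blue look-alike of the stack_low alone.

How it is judged:
On the way, in this order (a step that is already met when the one before it is completed fails the run):
1. one clip is shut with the box at the bracket (value of joint any of clip_a, clip_b below 0.1 rad and horizontal distance between lunch_box and bracket below 0.12 m and contact force between lunch_box and bracket above 0.5 N), for 0.1 s.
2. both clips are shut with the box at the bracket (value of joint each of clip_a, clip_b below 0.1 rad and horizontal distance between lunch_box and bracket below 0.12 m and contact force between lunch_box and bracket above 0.5 N), for 0.1 s.
At the end, for the whole second after the job is handed in: Both clips shut (under 0.1 rad); the lunch box rests upright on the upper box of the stack, centred within 10 mm and in line within 0.12 rad (either way round), at rest; the two lower boxes still square on one another (10 mm, 0.12 rad) and the lowest within 25 mm of where it stood (value of joint each of clip_a, clip_b below 0.1 rad and horizontal distance between lunch_box and stack_high below 0.01 m and angle between the x axis of lunch_box and the x axis of stack_high, either way round below 0.12 rad and z of lunch_box in the frame of stack_high between 0.06 and 0.068 m and angle between lunch_box's own z axis and vertical below 0.06 rad and linear speed of lunch_box below 0.02 m/s and horizontal distance between stack_high and stack_low below 0.01 m and angle between the x axis of stack_high and the x axis of stack_low, either way round below 0.12 rad and distance of stack_low from where it was at the start of the episode below 0.025 m); the robot touches nothing.
It fails at once if the box is rammed into the bracket (over 70 N) (contact force between lunch_box and bracket above 70 N).
It fails at once if the box is dropped or pressed hard on the stack (over 70 N) (contact force between lunch_box and stack_high above 70 N).
It fails at once if the lunch box is tipped by more than about 30 degrees (angle between lunch_box's own z axis and vertical above 0.55 rad).
It fails at once if a bystander is moved by more than 40 mm (distance of any of tin, mug, jar, tin_flat, tumbler from where it was at the start of the episode above 0.04 m).
It also fails if it takes over 72 s, if anything falls off the work surface, if the arm or the gripper's body presses on something with over 40 N, if the wrist force passes 120 N, or if a joint passes its speed limit or range.

## Working session

There is one attempt and no reset: what is moved stays moved. The work goes in short steps, Python scripts to look and compute and a tool call to move; the robot and the scene stay as the last step left them, time stands still between calls to the robot, and variables do not carry over. Pictures are saved under pics/ and viewed, at most 10 in all, crops included, and the job is handed in when it is done.

Besides the shell and the picture viewer there is one more tool, called after "Request:" as a command line: name --pt "numbers of a row" for each row, then --argument value for the rest. step_arm: Moves the arm, as the interface text tells. Its arguments: {"type":"object","properties":{"moves":{"type":"array","items":{"type":"array","items":{"type":"number"}}},"grip_force":{"type":"number"}},"required":["moves"]}

```bash
mkdir -p pics; ls; cat > h.py <<'E'
import numpy as np, cv2, pickle
from bench import r
from scipy.spatial.transform import Rotation as R
def grab(n,save=None):
    f=r.grab_frame(n)
    if save: cv2.imwrite(f'pics/{save}.png',f['image'][:,:,::-1])
    return f
def cloud(f):
    d=f['depth'];K=f['mtx'];v,u=np.mgrid[:d.shape[0],:d.shape[1]]
    P=np.stack([(u-K[0,2])/K[0,0]*d,(v-K[1,2])/K[1,1]*d,d],-1)
    M=R.from_rotvec(np.ravel(f['rvec'])).as_matrix()
    W=(P-np.ravel(f['tvec']))@M
    W[d==0]=np.nan
    return W
E
python3 - <<'E'
from h import *
for n in('scene','top'):
    f=grab(n,n); pickle.dump(f,open(n+'.pkl','wb'))
    M=R.from_rotvec(np.ravel(f['rvec'])).as_matrix(); print(n,-M.T@np.ravel(f['tvec']),M[2])
a=[cv2.imread(f'pics/{n}.png') for n in('scene','top')]
cv2.imwrite('pics/both.png',cv2.resize(np.vstack(a),None,fx=.71,fy=.71))
print(r.get_obs())
E
```

```text
pics
scene [-0.06324426  1.03906447  1.18319398] [ 0.40718372 -0.53549249 -0.73989811]
top [0.15497171 0.21560129 1.48693657] [ 0.25472031  0.01326575 -0.96692377]
{'clock': 0.1, 'joints': array([ 1.10989422,  0.47775582,  0.02231943,  1.55632471, -0.01151798,
        1.10928229, -0.08311682]), 'qvel': array([-0.00028947, -0.00206489,  0.00245283, -0.0007873 , -0.00090308,
        0.00053334,  0.00052665]), 'tau': array([ 4.30910455e-03, -5.97762680e+01,  1.61397535e+00, -2.81954241e+01,
        1.29656945e-02,  5.00483395e-03,  2.78356094e-05]), 'tcp_pos': array([ 0.23304023, -0.63288485,  0.19640855]), 'orientation': array([-3.09126238e+00, -5.51055038e-01,  5.96445612e-04]), 'contact_force': array([0.35449067, 0.48535984, 0.14482346]), 'moment': array([ 0.00622077, -0.00226284, -0.04532069]), 'gripper_force': 0.0, 'grip_width': 0.0854777282907064}
```

View pics/scene.png

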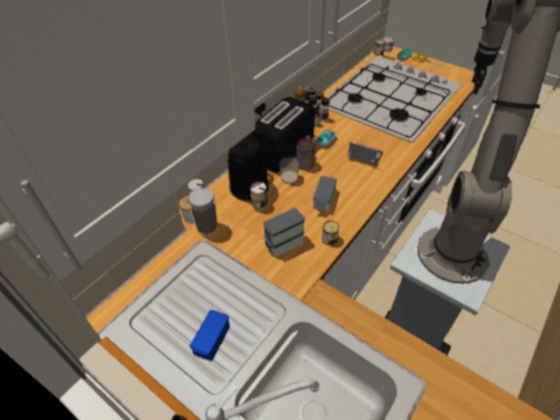

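View pics/top.png

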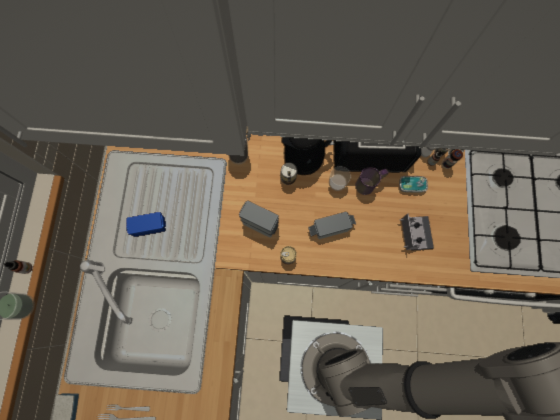

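The stack of two is at top (259,219) and scene (284,232). The single grey-lidded box with clips out is at top (332,225) and scene (325,194). The bracket is at top (417,233). The blue look-alike at top (145,224) stays untouched. The loose one at (332,225) is the target because it stands alone and has protruding clips. Next I'll measure, and confirm it with a crop.

```bash
python3 - <<'E'
from h import *
fs={n:pickle.load(open(n+'.pkl','rb')) for n in('scene','top')}
C={n:cloud(f) for n,f in fs.items()}
a=cv2.resize(fs['top']['image'][150:280,220:460],(800,433),interpolation=3)
b=cv2.resize(fs['scene']['image'][100:270,180:400],(560,433),interpolation=3)[:, :]
cv2.imwrite('pics/crop.png',a[:,:,::-1])
def rect(n,win,lo,hi):
    W=C[n];u0,v0,u1,v1=win;P=W[v0:v1,u0:u1].reshape(-1,3);P=P[(P[:,2]>lo)&(P[:,2]<hi)]
    (c,s,an)=cv2.minAreaRect(P[:,:2].astype(np.float32)); print(n,win,len(P),'c',np.round(c,4),'s',np.round(s,4),'ang',round(an,1),'z',np.round(np.percentile(P[:,2],[5,50,95]),4))
rect('top',(300,205,362,245),.058,.075)
rect('scene',(308,170,342,215),.058,.075)
rect('top',(235,195,285,243),.115,.14)
rect('scene',(260,205,308,258),.115,.14)
rect('top',(395,205,440,260),.075,.11)
rect('scene',(340,135,390,172),.075,.11)
rect('top',(395,205,440,260),.02,.11)
for n,w in dict(tin=(278,245,300,265),jar=(278,160,300,186),mug=(355,165,390,195),tum=(328,165,352,196),flat=(398,174,430,194)).items(): print(n,end=' ');rect('top',w,.02,.2)
# height map over bracket
W=C['top'][205:262,395:440].reshape(-1,3)
for z0 in range(0,110,10):
    q=W[(W[:,2]>z0/1e3)&(W[:,2]<=z0/1e3+.01)]
    if len(q): print(z0,len(q),np.round(q.min(0),3),np.round(q.max(0),3))
E
```

```text
top (300, 205, 362, 245) 642 c [0.4957 0.0409] s [0.0648 0.1456] ang 19.9 z [0.0604 0.0653 0.0708]
scene (308, 170, 342, 215) 425 c [0.4932 0.0388] s [0.0639 0.1392] ang 19.6 z [0.0596 0.0641 0.0684]
top (235, 195, 285, 243) 696 c [0.4909 0.3041] s [0.1346 0.0647] ang 68.2 z [0.1233 0.1291 0.1342]
scene (260, 205, 308, 258) 652 c [0.4868 0.3039] s [0.1344 0.068 ] ang 68.5 z [0.1199 0.1277 0.1315]
top (395, 205, 440, 260) 99 c [ 0.4907 -0.2304] s [0.118  0.0081] ang 9.4 z [0.0779 0.0889 0.0945]
scene (340, 135, 390, 172) 112 c [ 0.4879 -0.2305] s [0.1215 0.0154] ang 8.6 z [0.0761 0.0846 0.0933]
top (395, 205, 440, 260) 498 c [ 0.4943 -0.2667] s [0.1198 0.101 ] ang 6.4 z [0.0206 0.0371 0.0918]
tin top (278, 245, 300, 265) 233 c [0.3737 0.1912] s [0.0552 0.0548] ang 45.9 z [0.0373 0.07   0.0751]
jar top (278, 160, 300, 186) 392 c [0.6869 0.2113] s [0.0698 0.0846] ang 66.3 z [0.0379 0.0977 0.1117]
mug top (355, 165, 390, 195) 609 c [ 0.6814 -0.1064] s [0.095  0.1376] ang 3.8 z [0.0272 0.0704 0.1084]
tum top (328, 165, 352, 196) 305 c [0.6847 0.0195] s [0.075  0.0944] ang 76.0 z [0.024  0.0564 0.0801]
flat top (398, 174, 430, 194) 391 c [ 0.6851 -0.2655] s [0.0637 0.1069] ang 3.4 z [0.021  0.0256 0.0314]
0 1199 [ 0.387 -0.371  0.   ] [ 0.615 -0.202  0.01 ]
10 426 [ 0.391 -0.355  0.01 ] [ 0.599 -0.205  0.02 ]
20 192 [ 0.432 -0.318  0.02 ] [ 0.558 -0.211  0.03 ]
30 72 [ 0.433 -0.291  0.03 ] [ 0.548 -0.212  0.04 ]
40 39 [ 0.432 -0.278  0.04 ] [ 0.549 -0.213  0.05 ]
50 42 [ 0.431 -0.264  0.05 ] [ 0.546 -0.22   0.06 ]
60 36 [ 0.432 -0.261  0.06 ] [ 0.542 -0.22   0.07 ]
70 30 [ 0.434 -0.239  0.07 ] [ 0.547 -0.219  0.08 ]
80 43 [ 0.432 -0.24   0.08 ] [ 0.546 -0.219  0.09 ]
90 44 [ 0.434 -0.241  0.09 ] [ 0.549 -0.221  0.099]
```

View pics/crop.png

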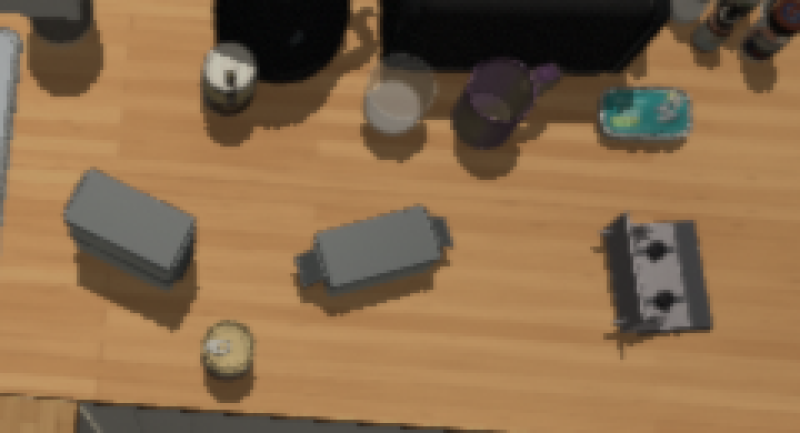

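The crop shows the lone box with clips out at crop (305,265) and (440,232). It has a grey lid, so it is the one meant. Both views agree: the box is at (0.494,0.040) with its lid at about 0.064, and the stack is at (0.489,0.304) with its top at about 0.128. I'm setting out now, with a look at the bracket on the way.

```bash
cat >> h.py <<'E'
def plan(pos,yaw_y=None):
    """row (mm, rad in tool axes) to TCP pos, tool pointing down, tool y at yaw_y deg"""
    o=r.get_obs();T=R.from_rotvec(o['orientation']).as_matrix()
    s=T.T@(np.array(pos)-o['tcp_pos'])*1e3
    y=T[:,1]; 
    if yaw_y is None: w=np.zeros(3)
    else:
        a=np.radians(yaw_y);Y=np.array([np.cos(a),np.sin(a),0]);Z=np.array([0,0,-1.])
        G=np.stack([np.cross(Y,Z),Y,Z],1); w=R.from_matrix(T.T@G).as_rotvec()
    print('t',round(o['clock'],2),'row',np.round(s,1),np.round(w,4),'| tcp',np.round(o['tcp_pos'],4),'yawy',round(np.degrees(np.arctan2(y[1],y[0])),2),'tilt',np.round(T[:2,2],4),'F',np.round(o['contact_force'],1),'j',np.round(o['joints'],2),'w',round(o['grip_width'],4))
E
python3 -c "
from h import *
plan([.46,-.12,.28],20)"
```

```text
t 0.1 row [ 390.2 -403.   -83. ] [-1.400e-03 -1.200e-03 -1.567e+00] | tcp [ 0.233  -0.6329  0.1964] yawy -69.79 tilt [-0.0007  0.0015] F [0.4 0.5 0.1] j [ 1.11  0.48  0.02  1.56 -0.01  1.11 -0.08] w 0.0855
```

Request:
step_arm --pt "390 -403 -83 0 0 -1.567 85" --pt "390 -403 -83 0 0 -1.567 85" --pt "390 -403 -83 0 0 -1.567 85" --pt "390 -403 -83 0 0 -1.567 85" --pt "390 -403 -83 0 0 -1.567 85" --pt "390 -403 -83 0 0 -1.567 85" --pt "390 -403 -83 0 0 -1.567 85" --pt "390 -403 -83 0 0 -1.567 85"

```text
clock: 0.9
tcp_pos: [0.3934, -0.2696, 0.256]
orientation: [2.235, 2.208, -0.001]
contact_force: [0.6, -0.7, -1.1]
grip_width: 0.085
gripper_force: 0.0
```

```bash
python3 -c "
from h import *
plan([.46,-.12,.28],20)"
```

```text
t 0.9 row [150.4  64.8 -24. ] [-3.000e-04  2.000e-04 -3.611e-01] | tcp [ 0.3934 -0.2696  0.256 ] yawy -0.69 tilt [-0.0002 -0.0003] F [ 0.6 -0.7 -1.1] j [ 0.82  0.11 -0.38  1.92  0.05  1.12  0.41] w 0.085
```

Request:
step_arm --pt "150 65 -24 0 0 -0.361 85" --pt "150 65 -24 0 0 -0.361 85" --pt "150 65 -24 0 0 -0.361 85" --pt "150 65 -24 0 0 -0.361 85" --pt "150 65 -24 0 0 -0.361 85" --pt "150 65 -24 0 0 -0.361 85"

```text
clock: 1.5
tcp_pos: [0.4604, -0.1234, 0.2794]
orientation: [-1.81, -2.567, 0.001]
contact_force: [0.4, -0.4, -0.1]
grip_width: 0.0847
gripper_force: 0.0
```

```bash
python3 -c "
from h import *
f=grab('wrist','w1');pickle.dump(f,open('w1.pkl','wb'))
plan([.4945,.040,.16],20)"
```

```text
t 1.55 row [143.1  87.5 119.2] [-0.0013 -0.0002 -0.0081] | tcp [ 0.4601 -0.1241  0.2793] yawy 19.54 tilt [-0.0013 -0.0002] F [0.1 0.5 0.2] j [ 0.64  0.11 -0.54  1.88  0.06  1.17  0.42] w 0.085
```

View pics/w1.png

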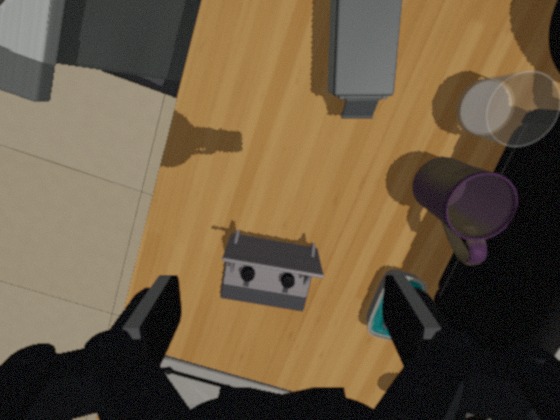

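The wrist view shows the bracket at (270,265), with its stop face being the dark strip from (235,235) to (320,275). The lunch box is at (365,50). I'll fit the face from depth.

```bash
python3 - <<'E'
from h import *
f=pickle.load(open('w1.pkl','rb'));W=cloud(f)
M=R.from_rotvec(np.ravel(f['rvec'])).as_matrix(); print('cam',-M.T@np.ravel(f['tvec']))
P=W[225:312,215:330].reshape(-1,3)
Q=P[(P[:,2]>.02)&(P[:,2]<.1)&(P[:,1]>-.27)]
# front-face: RANSAC of vertical line in xy
rng=np.random.default_rng(0);best=(0,)
for _ in range(2000):
    a,b=Q[rng.choice(len(Q),2,False),:2];d=b-a;L=np.linalg.norm(d)
    if L<.03: continue
    n=np.array([-d[1],d[0]])/L; m=abs((Q[:,:2]-a)@n)<.002
    if m.sum()>best[0]: best=(m.sum(),m)
I=Q[best[1]];c=I[:,:2].mean(0);_,_,V=np.linalg.svd(I[:,:2]-c);print(len(Q),best[0],c,V[0],np.degrees(np.arctan2(V[0][1],V[0][0])),'z',I[:,2].min(),I[:,2].max(),'ext',((I[:,:2]-c)@V[0]).min(),((I[:,:2]-c)@V[0]).max())
t=((I[:,:2]-c)@V[0]);mid=c+V[0]*(t.min()+t.max())/2;print('mid',mid)
for z0 in range(20,100,10):
    m=(I[:,2]>z0/1e3)&(I[:,2]<z0/1e3+.01); print(z0,m.sum(),np.round(((I[m,:2]-c)@V[1]).mean(),4))
# foot outline
Fp=P[(P[:,2]>.006)&(P[:,2]<.1)];print('foot',cv2.minAreaRect(Fp[:,:2].astype(np.float32)))
# box lid
B=W[0:100,320:410].reshape(-1,3);B=B[(B[:,2]>.058)&(B[:,2]<.075)];print('lid',cv2.minAreaRect(B[:,:2].astype(np.float32)))
E
```

```text
cam [ 0.43425949 -0.04932502  0.45587625]
2812 2495 [ 0.486993   -0.22938704] [0.98811167 0.15373784] 8.843602338410534 z 0.020191206372246858 0.09295022667342634 ext -0.059123744900302325 0.06024629936725132
mid [ 0.48754761 -0.22930075]
20 248 0.0001
30 253 0.0001
40 303 0.0001
50 311 0.0001
60 345 0.0001
70 355 0.0002
80 461 0.0001
90 219 -0.0012
foot ((0.4948258399963379, -0.27443137764930725), (0.12408683449029922, 0.11815997213125229), 9.03903579711914)
lid ((0.5015794634819031, 0.01957559585571289), (0.06446561962366104, 0.09364952892065048), 19.775718688964844)
```

Request:
step_arm --pt "144 88 80 0 0 -0.005 85" --pt "144 88 80 0 0 -0.005 85" --pt "144 88 80 0 0 -0.005 85" --pt "144 88 80 0 0 -0.005 85" --pt "144 88 80 0 0 -0.005 85"

```text
clock: 2.05
tcp_pos: [0.494, 0.0457, 0.1977]
orientation: [-1.795, -2.573, 0.001]
contact_force: [-1.2, -1.0, 0.1]
grip_width: 0.085
gripper_force: 0.0
```

```bash
python3 - <<'E'
from h import *
f=grab('wrist','w2');pickle.dump(f,open('w2.pkl','wb'));W=cloud(f)
P=W.reshape(-1,3);B=P[(P[:,2]>.060)&(P[:,2]<.069)&(abs(P[:,0]-.4945)<.1)&(abs(P[:,1]-.04)<.1)]
print(len(B),cv2.minAreaRect(B[:,:2].astype(np.float32)),B.mean(0))
plan([.4945,.040,.02],20)
E
```

```text
9282 ((0.49486541748046875, 0.038241177797317505), (0.06407633423805237, 0.13398469984531403), 19.759435653686523) [0.49348883 0.04191626 0.06374835]
t 2.1 row [ -3.   -0.5 178.5] [-0.0027 -0.0013  0.0009] | tcp [0.4945 0.0429 0.1985] yawy 20.05 tilt [-0.003   0.0003] F [ 0.7 -0.5 -0.4] j [ 0.36  0.25 -0.66  1.93  0.18  1.02 -0.03] w 0.0851
```

View pics/w2.png

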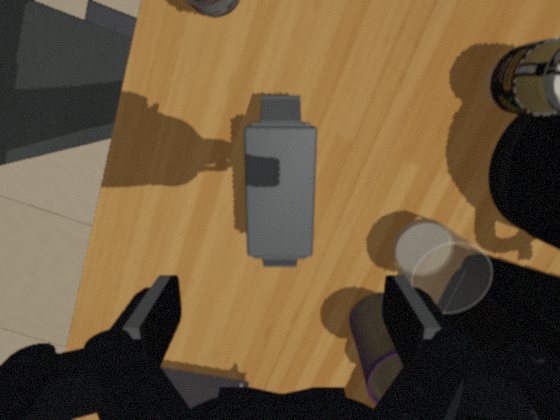

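The lid is at (245–315, 122–258), with a clip out at each end (280,108) and (280,262). I'll refine the long-axis centre and descend.

```bash
python3 - <<'E'
from h import *
f=pickle.load(open('w2.pkl','rb'));W=cloud(f);P=W.reshape(-1,3)
a=np.radians(109.8);e=np.array([np.cos(a),np.sin(a)]);n=np.array([np.sin(a),-np.cos(a)])
D=P[:,:2]-[.4945,.040];s=D@e;t=D@n
for lo in range(-100,101,4):
    if abs(lo+2)<50: continue
    m=(abs(s*1e3-lo-2)<2)&(abs(t)<.06)&(P[:,2]>.012)
    if m.sum(): print(lo,m.sum(),'z',np.round(np.percentile(P[m,2],[5,50,95]),3),'t',np.round(np.percentile(t[m],[3,97]),3))
E
```

```text
-92 20 z [0.034 0.035 0.037] t [-0.014  0.016]
-88 66 z [0.036 0.038 0.04 ] t [-0.017  0.016]
-84 34 z [0.042 0.043 0.045] t [-0.017  0.016]
-80 36 z [0.046 0.047 0.049] t [-0.016  0.016]
-76 66 z [0.05  0.053 0.056] t [-0.017  0.016]
-72 63 z [0.057 0.059 0.06 ] t [-0.017  0.016]
-68 118 z [0.059 0.061 0.062] t [-0.024  0.024]
-64 198 z [0.063 0.064 0.065] t [-0.029  0.029]
-60 253 z [0.063 0.064 0.065] t [-0.03   0.029]
-56 255 z [0.063 0.064 0.065] t [-0.03   0.029]
-52 252 z [0.063 0.064 0.065] t [-0.03  0.03]
48 321 z [0.062 0.064 0.065] t [-0.03   0.029]
52 342 z [0.063 0.064 0.065] t [-0.03  0.03]
56 358 z [0.06  0.063 0.064] t [-0.029  0.029]
60 270 z [0.058 0.06  0.061] t [-0.024  0.024]
64 203 z [0.054 0.057 0.059] t [-0.017  0.016]
68 200 z [0.049 0.052 0.054] t [-0.017  0.016]
72 199 z [0.044 0.047 0.05 ] t [-0.017  0.016]
76 197 z [0.039 0.042 0.044] t [-0.017  0.016]
80 162 z [0.036 0.038 0.039] t [-0.017  0.017]
84 68 z [0.034 0.036 0.037] t [-0.017  0.016]
```

Request:
step_arm --pt "-1 0 90 0 0 0 85" --pt "-1 0 90 0 0 0 85" --pt "-1 0 90 0 0 0 85"

```text
clock: 2.4
tcp_pos: [0.4918, 0.0377, 0.1057]
orientation: [-1.804, -2.564, 0.011]
contact_force: [-1.2, -0.1, 0.6]
grip_width: 0.0847
gripper_force: 0.0
```

```bash
python3 -c "
from h import *
plan([.4956,.037,.016],19.8)"
```

```text
t 2.4 row [-2.1  4.2 89.7] [-0.0096 -0.0012 -0.0014] | tcp [0.4918 0.0377 0.1057] yawy 19.72 tilt [-0.0094 -0.0021] F [-1.2 -0.1  0.6] j [ 0.31  0.37 -0.62  2.03  0.28  0.84 -0.12] w 0.0847
```

Request:
step_arm --pt "0 1 15 0 0 0 85" --pt "0 1 15 0 0 0 85" --pt "0 1 15 0 0 0 85"

```text
clock: 2.7
tcp_pos: [0.4978, 0.0416, 0.0962]
orientation: [1.803, 2.57, 0.002]
contact_force: [-0.1, -0.3, 0.2]
grip_width: 0.0852
gripper_force: 0.0
```

```bash
python3 -c "
from h import *
plan([.4956,.037,.016],19.8)"
```

```text
t 2.7 row [-3.5 -3.8 80.2] [0.002  0.0008 0.0017] | tcp [0.4978 0.0416 0.0962] yawy 19.89 tilt [ 0.0022 -0.0001] F [-0.1 -0.3  0.2] j [ 0.3   0.39 -0.61  2.03  0.3   0.81 -0.14] w 0.0852
```

Request:
step_arm --pt "-3 -3 30 0 0 0 85" --pt "-3 -3 55 0 0 0 85" --pt "-3 -3 80 0 0 0 85" --pt "-3 -3 80 0 0 0 85" --pt "-3 -3 80 0 0 0 85"

```text
clock: 3.2
tcp_pos: [0.4957, 0.0382, 0.0161]
orientation: [1.803, 2.572, 0.001]
contact_force: [0.0, -0.3, 0.1]
grip_width: 0.0852
gripper_force: 0.0
```

```bash
python3 -c "
from h import *
plan([.4956,.037,.016],19.8)"
```

```text
t 3.2 row [-1.1 -0.5  0.1] [0.0012 0.0003 0.0024] | tcp [0.4957 0.0382 0.0161] yawy 19.94 tilt [0.0012 0.0001] F [ 0.  -0.3  0.1] j [ 0.24  0.51 -0.54  2.09  0.43  0.65 -0.24] w 0.0852
```

Request:
step_arm --pt "-1 0 0 0 0 0 70" --pt "-1 0 0 0 0 0 60" --pt "-1 0 0 0 0 0 55" --pt "-1 0 0 0 0 0 55" --pt "-1 0 0 0 0 0 55" --pt "-1 0 0 0 0 0 55" --pt "-1 0 0 0 0 0 55" --pt "-1 0 0 0 0 0 55" --grip_force 70

```text
clock: 4.0
tcp_pos: [0.4966, 0.037, 0.0171]
orientation: [1.802, 2.57, 0.002]
contact_force: [-3.0, -0.6, 12.5]
grip_width: 0.0617
gripper_force: 74.0
```

Request:
step_arm --pt "-1 0 -10 0 0 0 55" --pt "-1 0 -25 0 0 0 55" --pt "-1 0 -25 0 0 0 55"

```text
clock: 4.3
tcp_pos: [0.4972, 0.0364, 0.0423]
orientation: [1.802, 2.57, 0.004]
contact_force: [-0.1, -0.2, -2.5]
grip_width: 0.0614
gripper_force: 78.2
```

```bash
python3 - <<'E'
from h import *
# bracket normal (press) direction at 8.9-90
a=np.radians(8.9-90);n=np.array([np.cos(a),np.sin(a)]);mid=np.array([.4875,-.2293])
for d in (.068+.06,.1): print(d,mid-n*d)
p=mid-n*.12
plan([p[0],p[1],.028],8.9)
print(r.get_obs()['gripper_force'])
f=grab('wrist','w3');pickle.dump(f,open('w3.pkl','wb'))
E
```

```text
0.128 [ 0.46769707 -0.10284114]
0.1 [ 0.47202896 -0.13050401]
t 4.3 row [-128.7  -76.8   14.1] [0.004  0.0007 0.1923] | tcp [0.4972 0.0364 0.0423] yawy 19.92 tilt [0.004  0.0003] F [-0.1 -0.2 -2.5] j [ 0.27  0.47 -0.57  2.07  0.39  0.7  -0.2 ] w 0.0614
78.17915081977844
```

Lifted (about 2.5 N). Now I'll bring it in front of the bracket, 120 mm off its face and yawed square to it.

Request:
step_arm --pt "-129 -77 0 0 0 0.192 55" --pt "-129 -77 0 0 0 0.192 55" --pt "-129 -77 0 0 0 0.192 55" --pt "-129 -77 10 0 0 0.192 55" --pt "-129 -77 14 0 0 0.192 55" --pt "-129 -77 14 0 0 0.192 55" --pt "-129 -77 14 0 0 0.192 55"

```text
clock: 5.05
tcp_pos: [0.4676, -0.1094, 0.0259]
orientation: [-2.038, -2.391, -0.001]
contact_force: [-0.5, 0.3, -3.0]
grip_width: 0.0616
gripper_force: 78.1
```

```bash
python3 - <<'E'
from h import *
plan([.4706,-.1214,.028],8.9)
f=grab('top','t2');pickle.dump(f,open('t2.pkl','wb'))
E
```

```text
t 5.05 row [-12.3   1.1  -2.1] [ 0.0003 -0.0009  0.0038] | tcp [ 0.4676 -0.1094  0.0259] yawy 9.12 tilt [0.0001 0.0009] F [-0.5  0.3 -3. ] j [ 0.51  0.46 -0.49  2.12  0.36  0.64 -0.07] w 0.0616
```

Request:
step_arm --pt "-10 0 -2 0 0 0.003 55" --pt "-20 0 -2 0 0 0.003 55" --pt "-26 0 -2 0 0 0.003 55" --pt "-31 0 -2 0 0 0.003 55" --pt "-36 0 -2 0 0 0.003 55" --pt "-41 0 -2 0 0 0.003 55" --pt "-45 0 -2 0 0 0.003 55" --pt "-47 0 -2 0 0 0.003 55"

```text
clock: 5.9
tcp_pos: [0.4745, -0.1582, 0.0278]
orientation: [2.045, 2.385, -0.0]
contact_force: [0.2, 1.7, -3.0]
grip_width: 0.0615
gripper_force: 78.2
```

Request:
step_arm --pt "-1 0 0 0 0 0 55" --pt "-2 0 0 0 0 0 55" --pt "-2 0 0 0 0 0 55"

```text
clock: 6.2
tcp_pos: [0.4747, -0.1599, 0.0279]
orientation: [2.045, 2.385, -0.0]
contact_force: [0.4, 0.9, -1.8]
grip_width: 0.0615
gripper_force: 78.2
```

```bash
python3 - <<'E'
from h import *
plan([.4780,-.1621,.028],8.9)
E
```

```text
t 6.2 row [-2.7  2.9 -0.1] [-0.0001  0.0002 -0.0024] | tcp [ 0.4747 -0.1599  0.0279] yawy 8.76 tilt [-0.0001 -0.0002] F [ 0.4  0.9 -1.8] j [ 0.59  0.48 -0.48  2.08  0.35  0.66  0.03] w 0.0615
```

Request:
step_arm --pt "-1 0 0 0 0 0 55" --pt "-2 0 0 0 0 0 55" --pt "-2 0 0 0 0 0 55"

```text
clock: 6.5
tcp_pos: [0.475, -0.1619, 0.0279]
orientation: [2.045, 2.385, -0.0]
contact_force: [-0.6, 0.3, -1.8]
grip_width: 0.0614
gripper_force: 78.2
```

Request:
step_arm --pt "-1 0 0 0 0 0 55" --pt "-1 0 0 0 0 0 55"

```text
clock: 6.7
tcp_pos: [0.4752, -0.1629, 0.0279]
orientation: [2.045, 2.385, -0.0]
contact_force: [0.4, 0.9, -1.6]
grip_width: 0.0613
gripper_force: 78.2
```

Request:
step_arm --pt "-1 0 0 0 0 0 55" --pt "-1 0 0 0 0 0 55"

```text
clock: 6.9
tcp_pos: [0.4753, -0.1633, 0.0279]
orientation: [-2.045, -2.385, -0.0]
contact_force: [-1.5, 2.6, -0.4]
grip_width: 0.0616
gripper_force: 78.3
```

Request:
step_arm --pt "-1 0 0 0 0 0 55" --pt "-1 0 0 0 0 0 55"

```text
clock: 7.1
tcp_pos: [0.4753, -0.1634, 0.0279]
orientation: [-2.043, -2.385, -0.001]
contact_force: [-1.8, 5.8, 0.6]
grip_width: 0.0618
gripper_force: 78.5
```

Request:
step_arm --pt "-1 0 0 0 0 0 55" --pt "-1 0 0 0 0 0 55"

```text
clock: 7.3
tcp_pos: [0.4753, -0.1635, 0.0279]
orientation: [-2.042, -2.385, -0.002]
contact_force: [-2.5, 9.0, 2.2]
grip_width: 0.0617
gripper_force: 78.7
```

Request:
step_arm --pt "-1 0 0 0 0 0 55" --pt "-1 0 0 0 0 0 55"

```text
clock: 7.5
tcp_pos: [0.4753, -0.1636, 0.0278]
orientation: [-2.041, -2.384, -0.002]
contact_force: [-2.3, 10.7, 3.4]
grip_width: 0.0616
gripper_force: 78.8
```

Request:
step_arm --pt "-1 0 0 0 0 0 55" --pt "-2 0 0 0 0 0 55" --pt "-2 0 0 0 0 0 55" --pt "-2 0 0 0 0 0 55"

```text
clock: 7.9
tcp_pos: [0.4753, -0.1638, 0.0278]
orientation: [-2.038, -2.384, -0.004]
contact_force: [-3.5, 15.4, 5.6]
grip_width: 0.0616
gripper_force: 79.0
```

```bash
python3 - <<'E'
from h import *
plan([.4753,-.1636,.028],8.9)
print(r.get_obs()['moment'])
f=grab('scene','s3');pickle.dump(f,open('s3.pkl','wb'))
g=grab('wrist','w4');pickle.dump(g,open('w4.pkl','wb'))
a=cv2.resize(f['image'][110:220,280:420],(560,440),interpolation=3)[:300];b=g['image']
cv2.imwrite('pics/c1.png',np.vstack([cv2.resize(a,(560,300)),b[100:400]])[:,:,::-1])
E
```

```text
t 7.9 row [ 0.2  0.  -0.2] [-0.0013 -0.0049  0.0008] | tcp [ 0.4753 -0.1638  0.0278] yawy 8.95 tilt [-0.002   0.0047] F [-3.5 15.4  5.6] j [ 0.61  0.48 -0.48  2.07  0.35  0.67  0.05] w 0.0616
[ 3.20814296  0.89369556 -0.06967634]
```

View pics/c1.png

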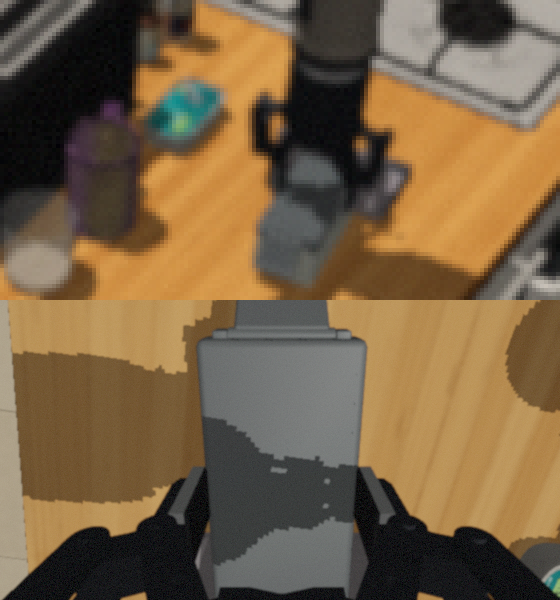

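The box sits square in the fingers and presses on the bracket at about 16 N, at the depth expected for a shut clip. I'll check the lid pose in the hand, then back off.

```bash
cat >> h.py <<'E'
def lid(f,zlo,zhi,v0=120,u=(205,360)):
    W=cloud(f)[v0:400,u[0]:u[1]].reshape(-1,3);B=W[(W[:,2]>zlo)&(W[:,2]<zhi)]
    o=r.get_obs();T=R.from_rotvec(o['orientation']).as_matrix();Q=(B-o['tcp_pos'])@T*1e3
    m=(Q[:,0]<50);c=np.linalg.lstsq(np.c_[Q[m,:2],np.ones(m.sum())],Q[m,2],rcond=None)[0]
    print('lid plane in tool: slopes',np.round(c,4),'x max',np.percentile(Q[:,0],99.5),'y',np.percentile(Q[:,1],[1,99]),'n',len(B),'zmed',np.median(B[:,2]))
E
python3 - <<'E'
from h import *
lid(pickle.load(open('w4.pkl','rb')),.069,.085)
lid(pickle.load(open('w4.pkl','rb')),.072,.085)
E
```

```text
lid plane in tool: slopes [-3.40000e-03  2.40000e-03 -4.67771e+01] x max 68.5046404028476 y [-30.49340949  30.87901115] n 39679 zmed 0.07459504107898289
lid plane in tool: slopes [-3.20000e-03  2.20000e-03 -4.67821e+01] x max 64.43748667359502 y [-30.49585459  30.86450896] n 37927 zmed 0.07463364121023934
```

Request:
step_arm --pt "4 0 0 0 0 0 55" --pt "10 0 0 0 0 0 55" --pt "30 0 0 0 0 0 55" --pt "70 0 0 0 0 0 55" --pt "110 0 -20 0 0 0 55" --pt "110 0 -40 0 0 0 55" --pt "110 0 -40 0 0 0 55" --pt "110 0 -40 0 0 0 55"

```text
clock: 8.8
tcp_pos: [0.4598, -0.0614, 0.0678]
orientation: [2.046, 2.382, -0.0]
contact_force: [0.1, -0.0, -3.1]
grip_width: 0.0617
gripper_force: 78.2
```

```bash
python3 - <<'E'
from h import *
plan([.4668,-.075,.065],8.9)
f=grab('wrist','w5');pickle.dump(f,open('w5.pkl','wb'))
lid(f,.105,.125)
E
```

```text
t 8.8 row [-14.5   4.9   2.8] [ 0.001   0.0015 -0.0042] | tcp [ 0.4598 -0.0614  0.0678] yawy 8.66 tilt [ 0.0012 -0.0013] F [ 0.1 -0.  -3.1] j [ 0.46  0.37 -0.54  2.13  0.29  0.71 -0.13] w 0.0617
lid plane in tool: slopes [ 9.00000e-04  8.00000e-04 -4.73092e+01] x max 68.94670952171325 y [-29.87383751  31.49495607] n 39889 zmed 0.11442988391476781
```

The lid is level in the hand, 47 mm above the TCP. Now the half turn, in parts, watching the joints.

Request:
step_arm --pt "0 0 0 0 0 1.15 55" --pt "0 0 0 0 0 1.15 55" --pt "0 0 0 0 0 1.15 55" --pt "0 0 0 0 0 1.15 55" --pt "0 0 0 0 0 1.15 55" --pt "0 0 0 0 0 1.15 55" --pt "0 0 0 0 0 1.15 55" --pt "0 0 0 0 0 1.15 55"

```text
clock: 9.65
tcp_pos: [0.4586, -0.0614, 0.0666]
orientation: [3.017, 0.877, -0.003]
contact_force: [-0.2, 0.2, -2.5]
grip_width: 0.0616
gripper_force: 78.1
```

```bash
python3 - <<'E'
from h import *
plan([.4668,-.075,.065],8.9+180)
E
```

```text
t 9.65 row [-0.4 15.9  1.6] [1.6000e-03 1.9000e-03 1.9814e+00] | tcp [ 0.4586 -0.0614  0.0666] yawy -57.58 tilt [-0.002  -0.0006] F [-0.2  0.2 -2.5] j [ 0.24  0.33 -0.29  2.15  0.15  0.68 -1.15] w 0.0616
```

Request:
step_arm --pt "0 0 0 0 0 1.15 55" --pt "0 0 0 0 0 1.15 55" --pt "0 0 0 0 0 1.15 55" --pt "0 0 0 0 0 1.15 55" --pt "0 0 0 0 0 1.15 55" --pt "0 0 0 0 0 1.15 55" --pt "0 0 0 0 0 1.15 55" --pt "0 0 0 0 0 1.15 55"

```text
clock: 10.45
tcp_pos: [0.4585, -0.0614, 0.0667]
orientation: [3.007, -0.904, -0.003]
contact_force: [-0.4, -0.5, -2.1]
grip_width: 0.0614
gripper_force: 78.1
```

```bash
python3 - <<'E'
from h import *
plan([.4668,-.085,.06],8.9+180)
E
```

```text
t 10.45 row [19.9 15.1  6.7] [2.400e-03 2.000e-04 8.314e-01] | tcp [ 0.4585 -0.0614  0.0667] yawy -123.46 tilt [-0.0021 -0.0011] F [-0.4 -0.5 -2.1] j [ 0.03  0.32 -0.04  2.16  0.02  0.66 -2.18] w 0.0614
```

Request:
step_arm --pt "0 0 0 0 0 0.83 55" --pt "0 0 0 0 0 0.83 55" --pt "0 0 0 0 0 0.83 55" --pt "0 0 0 0 0 0.83 55" --pt "20 15 7 0 0 0.83 55" --pt "20 15 7 0 0 0.83 55" --pt "20 15 7 0 0 0.83 55" --pt "20 15 7 0 0 0.83 55"

```text
clock: 11.25
tcp_pos: [0.4672, -0.0839, 0.0601]
orientation: [2.397, -2.029, -0.001]
contact_force: [0.3, -0.2, -2.3]
grip_width: 0.0616
gripper_force: 78.1
```

```bash
python3 - <<'E'
from h import *
plan([.4691,-.112,.028],8.9+180)
E
```

```text
t 11.25 row [28.   2.7 32.1] [ 0.0017 -0.0003  0.0107] | tcp [ 0.4672 -0.0839  0.0601] yawy -170.49 tilt [-0.0016 -0.0006] F [ 0.3 -0.2 -2.3] j [-0.08  0.35  0.15  2.15 -0.08  0.65 -2.85] w 0.0616
```

Request:
step_arm --pt "0 2 32 0 0 0.01 55" --pt "15 2 32 0 0 0.01 55" --pt "28 2 32 0 0 0.01 55" --pt "28 2 32 0 0 0.01 55" --pt "28 2 32 0 0 0.01 55"

```text
clock: 11.75
tcp_pos: [0.471, -0.1116, 0.0292]
orientation: [-2.385, 2.043, -0.001]
contact_force: [-0.4, -0.5, -3.0]
grip_width: 0.0613
gripper_force: 78.3
```

```bash
python3 - <<'E'
from h import *
plan([.4753,-.1638,.028],8.9+180)
E
```

```text
t 11.75 row [52.2  3.7  1.3] [-0.001  -0.0001 -0.0013] | tcp [ 0.471  -0.1116  0.0292] yawy -171.17 tilt [0.001 0.   ] F [-0.4 -0.5 -3. ] j [-0.02  0.42  0.14  2.15 -0.11  0.58 -2.78] w 0.0613
```

Request:
step_arm --pt "10 2 1 0 0 0 55" --pt "18 3 1 0 0 0 55" --pt "23 3 1 0 0 0 55" --pt "28 3 1 0 0 0 55" --pt "33 3 1 0 0 0 55" --pt "38 3 1 0 0 0 55" --pt "42 3 1 0 0 0 55" --pt "43 3 1 0 0 0 55"

```text
clock: 12.55
tcp_pos: [0.4744, -0.155, 0.0279]
orientation: [2.386, -2.044, 0.001]
contact_force: [-1.2, 1.7, -1.9]
grip_width: 0.0613
gripper_force: 78.5
```

Request:
step_arm --pt "1 0 0 0 0 0 55" --pt "2 0 0 0 0 0 55" --pt "2 0 0 0 0 0 55"

```text
clock: 12.85
tcp_pos: [0.4745, -0.1565, 0.0278]
orientation: [2.386, -2.043, 0.0]
contact_force: [0.4, 0.1, -1.9]
grip_width: 0.0616
gripper_force: 78.4
```

Request:
step_arm --pt "1 0 0 0 0 0 55" --pt "2 0 0 0 0 0 55" --pt "2 0 0 0 0 0 55"

```text
clock: 13.15
tcp_pos: [0.4749, -0.1585, 0.0279]
orientation: [2.386, -2.043, 0.0]
contact_force: [-0.1, 1.8, -2.1]
grip_width: 0.0613
gripper_force: 78.4
```

Request:
step_arm --pt "1 0 0 0 0 0 55" --pt "2 0 0 0 0 0 55" --pt "2 0 0 0 0 0 55"

```text
clock: 13.45
tcp_pos: [0.475, -0.1596, 0.0278]
orientation: [-2.386, 2.043, 0.001]
contact_force: [-0.6, 4.1, -0.5]
grip_width: 0.0615
gripper_force: 78.6
```

Request:
step_arm --pt "1 0 0 0 0 0 55" --pt "2 0 0 0 0 0 55" --pt "2 0 0 0 0 0 55"

```text
clock: 13.75
tcp_pos: [0.475, -0.1598, 0.0278]
orientation: [-2.387, 2.041, 0.005]
contact_force: [-2.5, 10.0, 2.7]
grip_width: 0.0619
gripper_force: 78.9
```

Request:
step_arm --pt "1 0 0 0 0 0 55" --pt "2 0 0 0 0 0 55" --pt "2 0 0 0 0 0 55" --pt "2 0 0 0 0 0 55" --pt "2 0 0 0 0 0 55"

```text
clock: 14.25
tcp_pos: [0.475, -0.16, 0.0277]
orientation: [-2.388, 2.039, 0.008]
contact_force: [-3.2, 14.6, 5.6]
grip_width: 0.0617
gripper_force: 79.2
```

Request:
step_arm --pt "-4 0 0 0 0 0 55" --pt "-10 0 0 0 0 0 55" --pt "-30 0 0 0 0 0 55" --pt "-60 0 -25 0 0 0 55" --pt "-90 0 -70 0 0 0 55" --pt "-110 0 -120 0 0 0 55" --pt "-110 0 -150 0 0 0 55" --pt "-110 0 -180 0 0 0 55"

```text
clock: 15.05
tcp_pos: [0.4594, -0.0552, 0.2103]
orientation: [-2.385, 2.041, -0.003]
contact_force: [0.5, -0.3, -3.4]
grip_width: 0.0615
gripper_force: 78.4
```

```bash
python3 - <<'E'
from h import *
f=grab('wrist','w6');pickle.dump(f,open('w6.pkl','wb'))
# stack centre/yaw from first top+scene views; box centre is 1.9mm along tool +x
plan([.489,.10,.26],-21.6)
z=r.get_obs()['tcp_pos'][2]; lid(f,z+.035,z+.06)
E
```

```text
t 15.1 row [-149.9  -50.9  -45.3] [-0.0027 -0.0123 -2.6106] | tcp [ 0.4621 -0.0559  0.2143] yawy -171.18 tilt [0.0093 0.001 ] F [ 2.  -1.3  0.8] j [-0.35  0.1   0.36  2.04 -0.04  1.   -2.95] w 0.0613
lid plane in tool: slopes [-1.30000e-03 -6.00000e-03 -4.26154e+01] x max 67.42941600045206 y [-28.53601671  32.8324253 ] n 39377 zmed 0.2568113357806699
```

Both ends met a hard stop at about 15 N, 3.8 mm apart in TCP position, so the box centre is 1.9 mm along tool +x. I'm turning towards the stack next, to a standoff on its axis.

Request:
step_arm --pt "0 0 -45 0 0 -1.2 55" --pt "0 0 -45 0 0 -1.2 55" --pt "0 0 -45 0 0 -1.2 55" --pt "-50 0 -60 0 0 -1.2 55" --pt "-100 0 -60 0 0 -1.2 55" --pt "-150 0 -60 0 0 -1.2 55" --pt "-150 0 -60 0 0 -1.2 55" --pt "-150 0 -60 0 0 -1.2 55"

```text
clock: 15.9
tcp_pos: [0.4355, 0.0939, 0.2675]
orientation: [3.124, -0.325, 0.001]
contact_force: [-0.3, -0.6, -3.1]
grip_width: 0.0617
gripper_force: 78.7
```

```bash
python3 - <<'E'
from h import *
plan([.43,.14,.28],-21.6)
E
```

```text
t 15.9 row [-14.8 -44.  -12.6] [ 7.0000e-04 -1.0000e-04 -1.4009e+00] | tcp [0.4355 0.0939 0.2675] yawy -101.87 tilt [ 0.0003 -0.0005] F [-0.3 -0.6 -3.1] j [-0.51  0.02  0.16  1.99 -0.    1.13 -2.13] w 0.0617
```

Request:
step_arm --pt "-15 -44 -13 0 0 -1.4 55" --pt "-15 -44 -13 0 0 -1.4 55" --pt "-15 -44 -13 0 0 -1.4 55" --pt "-15 -44 -13 0 0 -1.4 55" --pt "-15 -44 -13 0 0 -1.4 55" --pt "-15 -44 -13 0 0 -1.4 55" --pt "-15 -44 -13 0 0 -1.4 55" --pt "-15 -44 -13 0 0 -1.4 55"

```text
clock: 16.7
tcp_pos: [0.4307, 0.138, 0.2804]
orientation: [2.765, 1.49, -0.0]
contact_force: [0.3, 0.0, -2.5]
grip_width: 0.0617
gripper_force: 78.7
```

Request:
step_arm --pt "0 0 0 0 0 -0.1 55" --pt "0 0 0 0 0 -0.1 55" --pt "0 0 0 0 0 -0.1 55"

```text
clock: 17.0
tcp_pos: [0.4306, 0.1384, 0.2806]
orientation: [2.694, 1.615, -0.0]
contact_force: [-1.3, -0.9, -1.9]
grip_width: 0.0617
gripper_force: 78.7
```

```bash
python3 - <<'E'
from h import *
f=grab('wrist','w7');pickle.dump(f,open('w7.pkl','wb'))
W=cloud(f);P=W.reshape(-1,3);B=P[(P[:,2]>.121)&(P[:,2]<.135)&(abs(P[:,0]-.489)<.12)&(abs(P[:,1]-.304)<.12)]
print(len(B),cv2.minAreaRect(B[:,:2].astype(np.float32)),B.mean(0))
plan([.489,.304,.28],-21.6)
z=r.get_obs()['tcp_pos'][2]; lid(f,z+.035,z+.06)
E
```

```text
4534 ((0.4725894033908844, 0.2634805142879486), (0.04891554266214371, 0.06625336408615112), 64.39006042480469) [0.47274322 0.26428561 0.12737327]
t 17.05 row [173.5 -26.4   0.6] [ 1.000e-04  2.000e-04 -1.132e-01] | tcp [0.4306 0.1385 0.2807] yawy -28.09 tilt [ 0.     -0.0002] F [ 0.3  0.4 -3.2] j [-0.54  0.02  0.09  1.96 -0.    1.16 -0.94] w 0.0615
lid plane in tool: slopes [ 3.00000e-04  9.00000e-04 -4.66887e+01] x max 67.70997030710014 y [-29.95339395  31.4097262 ] n 39580 zmed 0.32723666415532227
```

View pics/w7.png

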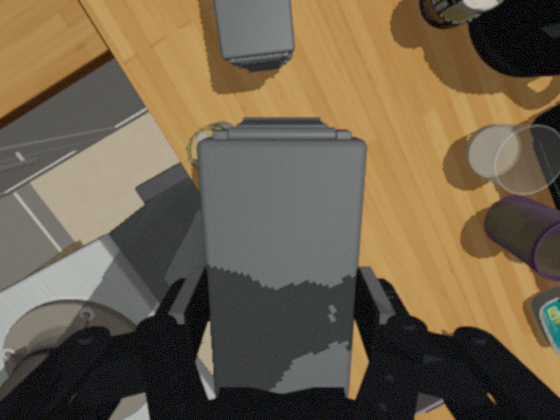

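The wrist view shows the held box's free-end clip flat and shut at (280,125), and the near half of the stack at (255,30). I'll refine the stack pose from edges in w7 and from the earlier top and scene frames.

```bash
python3 - <<'E'
from h import *
c0=np.array([.489,.304])
def prof(F,yaw,nm):
    a=np.radians(yaw);e=np.array([np.cos(a),np.sin(a)]);n=np.array([-np.sin(a),np.cos(a)])
    P=np.vstack([cloud(pickle.load(open(f,'rb'))).reshape(-1,3) for f in F])
    D=P[:,:2]-c0;s=D@e;t=D@n
    top=(P[:,2]>.1245)&(P[:,2]<.134)&(abs(s)<.1)&(abs(t)<.06)
    mids=[];S=[];Wd=[]
    for lo in np.arange(-.07,.07,.008):
        m=top&(s>=lo)&(s<lo+.008)
        if m.sum()>15:
            q=np.percentile(t[m],[2,98]);mids.append(q.mean());S.append(lo+.004);Wd.append(q[1]-q[0])
    k=[i for i in range(len(S)) if abs(Wd[i]-.061)<.006]
    S=np.array(S)[k];mids=np.array(mids)[k]
    p=np.polyfit(S,mids,1);print(nm,'yaw',yaw+np.degrees(p[0]),'lat@0',p[1],'n',len(S),'W',np.round(Wd,3))
    m=top&(abs(t-p[1])<.03);print('  ends (lid)',np.percentile(s[m],[.5,99.5]),'clip z>.11:',)
    for lo in list(range(-76,-52,4))+list(range(52,76,4)):
        m=(s*1e3>=lo)&(s*1e3<lo+4)&(abs(t)<.02)&(P[:,2]>.09)
        if m.sum(): print('   ',lo,m.sum(),np.round(np.percentile(P[m,2],[10,50,90]),4))
prof(['w7.pkl'],68.3,'w7');prof(['top.pkl','t2.pkl'],68.3,'top');prof(['scene.pkl','s3.pkl'],68.3,'scene')
E
```

```text
w7 yaw 68.84587711040666 lat@0 0.00012984871025005198 n 6 W [0.057 0.061 0.061 0.061 0.061 0.06  0.037]
  ends (lid) [-0.06415489 -0.0188292 ] clip z>.11:
    -72 37 [0.0903 0.0909 0.096 ]
    -68 336 [0.1009 0.1214 0.1238]
    -64 260 [0.1235 0.1264 0.128 ]
    -60 236 [0.1268 0.1278 0.1288]
    -56 236 [0.1267 0.1278 0.1287]
top yaw 68.4100995816667 lat@0 -0.0014647070632556418 n 15 W [0.052 0.06  0.059 0.061 0.063 0.06  0.064 0.059 0.06  0.06  0.062 0.059
 0.06  0.061 0.062 0.06  0.055]
  ends (lid) [-0.06413899  0.06439563] clip z>.11:
    -68 40 [0.095  0.1164 0.1265]
    -64 28 [0.1224 0.126  0.1287]
    -60 31 [0.1274 0.1297 0.133 ]
    -56 22 [0.1258 0.1289 0.133 ]
    52 24 [0.1252 0.1289 0.1348]
    56 26 [0.1263 0.1287 0.134 ]
    60 21 [0.123  0.1261 0.1294]
    64 15 [0.1195 0.1232 0.1264]
    68 1 [0.1168 0.1168 0.1168]
scene yaw 68.27698211742165 lat@0 0.002311003386311401 n 16 W [0.063 0.059 0.06  0.061 0.059 0.062 0.061 0.063 0.06  0.059 0.06  0.06
 0.059 0.062 0.061 0.056]
  ends (lid) [-0.06329615  0.06346806] clip z>.11:
    -68 9 [0.1219 0.1241 0.1247]
    -64 13 [0.1249 0.1273 0.1293]
    -60 17 [0.1268 0.1285 0.1303]
    -56 23 [0.126  0.1289 0.1305]
    52 23 [0.1251 0.1282 0.132 ]
    56 37 [0.0955 0.126  0.1303]
    60 44 [0.0991 0.1222 0.1272]
    64 73 [0.0929 0.1076 0.121 ]
    68 1 [0.096 0.096 0.096]
```

Request:
step_arm --pt "171 -27 0 0 0 -0.113 55" --pt "171 -27 0 0 0 -0.113 55" --pt "171 -27 0 0 0 -0.113 55" --pt "171 -27 0 0 0 -0.113 55" --pt "171 -27 40 0 0 -0.113 55" --pt "171 -27 80 0 0 -0.113 55" --pt "171 -27 100 0 0 -0.113 55" --pt "171 -27 100 0 0 -0.113 55"

```text
clock: 17.85
tcp_pos: [0.4846, 0.301, 0.1773]
orientation: [2.597, 1.767, -0.011]
contact_force: [-0.9, 0.7, -3.1]
grip_width: 0.0613
gripper_force: 78.6
```

Request:
step_arm --pt "0 0 0 0 0 0 55" --pt "0 0 0 0 0 0 55"

```text
clock: 18.05
tcp_pos: [0.4879, 0.3034, 0.1827]
orientation: [-2.596, -1.769, -0.005]
contact_force: [-0.4, 0.6, -1.9]
grip_width: 0.0618
gripper_force: 78.7
```

```bash
python3 - <<'E'
from h import *
plan([.4872,.3015,.146],-21.6)
E
```

```text
t 18.05 row [-2.1 -0.  36.7] [ 0.0017 -0.0028  0.0022] | tcp [0.4879 0.3034 0.1827] yawy -21.48 tilt [0.0026 0.002 ] F [-0.4  0.6 -1.9] j [-0.67  0.33  0.01  1.82 -0.    0.99 -1.04] w 0.0618
```

Request:
step_arm --pt "-2 0 10 0 0 0 55" --pt "-2 0 20 0 0 0 55" --pt "-2 0 28 0 0 0 55" --pt "-2 0 31 0 0 0 55" --pt "-2 0 32 0 0 0 55" --pt "-2 0 32 0 0 0 55" --pt "-2 0 32 0 0 0 55"

```text
clock: 18.75
tcp_pos: [0.4862, 0.3009, 0.1492]
orientation: [2.596, 1.77, 0.001]
contact_force: [-0.4, 1.1, -2.1]
grip_width: 0.0614
gripper_force: 78.7
```

```bash
python3 - <<'E'
from h import *
plan([.4872,.3015,.146],-21.6)
f=grab('wrist');z=r.get_obs()['tcp_pos'][2]; lid(f,z+.035,z+.06)
f=grab('scene','s8');cv2.imwrite('pics/c8.png',cv2.resize(f['image'][150:270,210:370],(800,600),interpolation=3)[:,:,::-1])
E
```

```text
t 18.75 row [0.9 0.7 3.2] [ 0.0003 -0.0005  0.0029] | tcp [0.4862 0.3009 0.1492] yawy -21.43 tilt [0.0005 0.0003] F [-0.4  1.1 -2.1] j [-0.67  0.36  0.    1.86 -0.    0.93 -1.04] w 0.0614
lid plane in tool: slopes [ 8.00000e-04  9.00000e-04 -4.66815e+01] x max 67.71876878458717 y [-30.11622668  31.2897344 ] n 39547 zmed 0.19576246120444446
```

View pics/c8.png

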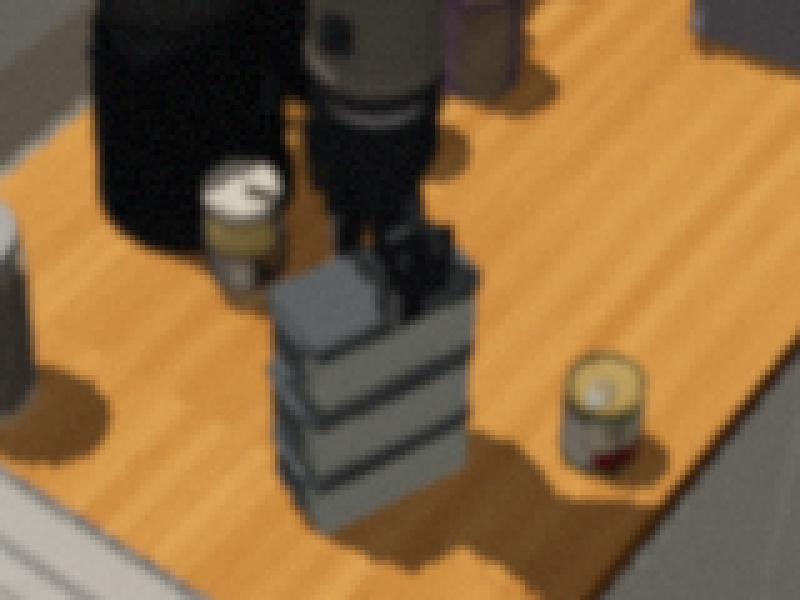

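The scene crop shows the three boxes in line: the held one at (375,330) sits just above the stack at (390,430). I'll lower it gently until it touches.

Request:
step_arm --pt "1 1 1 0 0 0 55" --pt "1 1 2 0 0 0 55" --pt "1 1 2 0 0 0 55"

```text
clock: 19.15
tcp_pos: [0.4872, 0.3013, 0.1467]
orientation: [2.596, 1.77, -0.0]
contact_force: [0.6, -0.1, -3.1]
grip_width: 0.0612
gripper_force: 78.7
```

Request:
step_arm --pt "0 0 1 0 0 0 55" --pt "0 0 1 0 0 0 55"

```text
clock: 19.35
tcp_pos: [0.4872, 0.3013, 0.1457]
orientation: [2.596, 1.77, -0.0]
contact_force: [0.5, -0.3, -2.8]
grip_width: 0.0613
gripper_force: 78.7
```

Request:
step_arm --pt "0 0 1 0 0 0 55" --pt "0 0 1 0 0 0 55"

```text
clock: 19.55
tcp_pos: [0.4873, 0.3014, 0.1453]
orientation: [-2.596, -1.77, -0.0]
contact_force: [-1.1, -0.4, 1.4]
grip_width: 0.0612
gripper_force: 79.1
```

Request:
step_arm --pt "0 0 1 0 0 0 55" --pt "0 0 1 0 0 0 55"

```text
clock: 19.75
tcp_pos: [0.4875, 0.3015, 0.1452]
orientation: [-2.596, -1.77, -0.001]
contact_force: [-3.6, -3.4, 7.7]
grip_width: 0.0616
gripper_force: 80.0
```

Request:
step_arm --pt "0 0 -1 0 0 0 55" --pt "0 0 -1 0 0 0 55" --grip_force 20

```text
clock: 19.95
tcp_pos: [0.4875, 0.3015, 0.1452]
orientation: [2.596, 1.77, 0.001]
contact_force: [-0.8, -0.8, 2.3]
grip_width: 0.0615
gripper_force: 79.4
```

Request:
step_arm --pt "0 0 0 0 0 0 68" --pt "0 0 0 0 0 0 74" --pt "0 0 0 0 0 0 80" --pt "0 0 0 0 0 0 85" --pt "0 0 0 0 0 0 85" --pt "0 0 0 0 0 0 85" --pt "0 0 0 0 0 0 85"

```text
clock: 20.65
tcp_pos: [0.4873, 0.3013, 0.1449]
orientation: [2.596, 1.77, 0.0]
contact_force: [-0.8, 0.3, 1.0]
grip_width: 0.0849
gripper_force: 0.0
```

Request:
step_arm --pt "0 0 -10 0 0 0 85" --pt "0 0 -25 0 0 0 85" --pt "0 0 -50 0 0 0 85" --pt "0 0 -90 0 0 0 85" --pt "0 0 -110 0 0 0 85" --pt "-50 0 -130 0 0 0 85" --pt "-100 0 -130 0 0 0 85" --pt "-100 0 -130 0 0 0 85"

```text
clock: 21.45
tcp_pos: [0.45, 0.2023, 0.2764]
orientation: [2.6, 1.76, 0.0]
contact_force: [1.1, 0.4, 0.1]
grip_width: 0.0846
gripper_force: 0.0
```

```bash
python3 - <<'E'
from h import *
plan([.4872,.3015,.146],-21.6)
f=grab('wrist');g=grab('scene','s9')
W=cloud(f);P=W.reshape(-1,3);N=abs(P[:,0]-.489)+abs(P[:,1]-.304)<.25
for lo,hi in((.186,.199),(.1245,.134)):
    B=P[N&(P[:,2]>lo)&(P[:,2]<hi)]
    if len(B)>50: print(len(B),cv2.minAreaRect(B[:,:2].astype(np.float32)),np.median(B[:,2]))
P=cloud(g).reshape(-1,3);N=(abs(P[:,0]-.489)<.1)&(abs(P[:,1]-.304)<.1);B=P[N&(P[:,2]>.185)&(P[:,2]<.203)]
print('scene',len(B),cv2.minAreaRect(B[:,:2].astype(np.float32)),np.median(B[:,2]))
a=cv2.resize(g['image'][180:270,240:330],(400,400),interpolation=3);b=cv2.resize(f['image'],(400,300))
cv2.imwrite('pics/c9.png',np.hstack([a,np.vstack([b,b[:100]*0])])[:,:,::-1])
E
```

```text
t 21.45 row [106.   -2.5 130.3] [ 0.0013  0.0007 -0.0036] | tcp [0.45   0.2023 0.2764] yawy -21.81 tilt [ 0.001  -0.0011] F [1.1 0.4 0.1] j [-0.59  0.1   0.05  1.88 -0.    1.16 -0.93] w 0.0846
13321 ((0.48173657059669495, 0.2858375012874603), (0.09743829071521759, 0.06426295638084412), 68.51978302001953) 0.1917700517490863
scene 638 ((0.4866955578327179, 0.3031160235404968), (0.13336414098739624, 0.06690221279859543), 69.38001251220703) 0.19176244033984258
```

View pics/c9.png

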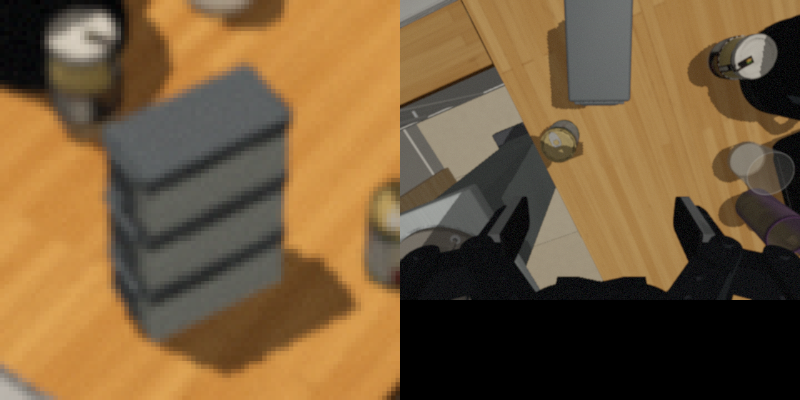

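The three boxes stand in line. The top lid is at 0.192, and the scene camera puts it at (0.4867,0.3031), where it put the stack top at (0.4868,0.3039). No clip sticks out, and the gripper is clear.

```bash
python3 -c "
from bench import r
print(r.hand_in())"
```

```text
the job is handed in; nothing more can be done
None
```

I pressed both clips shut at the bracket (about 15 N each), set the lunch box in line on the stack and let go, then handed the job in at about 21.5 s; no verdict came back.

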